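# Load the socket tray in dot order

### The job

Put three sockets away in the tool case's tray, in this order: first the yellow-ringed socket into the pocket with one dot, then the red-ringed one into the pocket with two dots, and last the blue-ringed one into the pocket with three dots. Set each one gently on the pocket's floor, upright with its mouth up, do not drop it, and let go of it before fetching the next. Leave everything else where it is.

Things in the scene. Friction and masses are not known exactly. Their poses are not given: they have to be found in the camera images.
- yellow_mid (a point): heavy dark steel deep socket (plain cylinder to grip), 30 mm diameter, 78 mm high, standing on the bench mouth up, its top 30 mm covered by a bright yellow sleeve (seen from above as a bright yellow ring round a dark mouth); 220 g or so. This point is its centre, 39.0 mm above its underside; z up along its axis
- red_mid (a point): heavy dark steel deep socket (plain cylinder to grip), 35 mm diameter, 84 mm high, standing on the bench mouth up, its top 30 mm covered by a red sleeve (seen from above as a red ring round a dark mouth); 300 g or so. This point is its centre, 42.0 mm above its underside; z up along its axis
- blue_mid (a point): heavy dark steel deep socket (plain cylinder to grip), 40 mm diameter, 90 mm high, standing on the bench mouth up, its top 30 mm covered by a blue sleeve (seen from above as a blue ring round a dark mouth); 400 g or so. This point is its centre, 45.0 mm above its underside; z up along its axis
- pocket1 (a point): pocket marked with one white dot (11 mm dots on the lip on the pocket's robot side), square, 56 mm by 56 mm inside, 18 mm deep, in a dark block fixed on the yellow tray plate. This point is the centre of the pocket's floor, 10 mm above the bench; x points away from the dots, y along the row of pockets, z up. Walls 7 mm thick, their top (and the lip) 28 mm above the bench; the lip is 29 mm wide. The four blocks stand in one row at 72 mm centres, in any order
- pocket2 (a point): pocket marked with two white dots in a row (11 mm dots on the lip on the pocket's robot side), square, 56 mm by 56 mm inside, 18 mm deep, in a dark block fixed on the yellow tray plate. This point is the centre of the pocket's floor, 10 mm above the bench; x points away from the dots, y along the row of pockets, z up. Walls 7 mm thick, their top (and the lip) 28 mm above the bench; the lip is 29 mm wide. The four blocks stand in one row at 72 mm centres, in any order
- pocket3 (a point): pocket marked with three white dots in a row (11 mm dots on the lip on the pocket's robot side), square, 56 mm by 56 mm inside, 18 mm deep, in a dark block fixed on the yellow tray plate. This point is the centre of the pocket's floor, 10 mm above the bench; x points away from the dots, y along the row of pockets, z up. Walls 7 mm thick, their top (and the lip) 28 mm above the bench; the lip is 29 mm wide. The four blocks stand in one row at 72 mm centres, in any order
- green_mid (a point): bystander: socket like the red one (35 mm diameter, 84 mm high) with a green sleeve, standing among the others; this point is its centre
- plain_mid (a point): bystander: socket like the yellow one (30 mm diameter, 78 mm high) with a bare bright steel sleeve, standing among the others; this point is its centre
- spare_mid (a point): bystander: short socket, 35 mm diameter, 50 mm high, white sleeve, already standing in the four-dot pocket of the tray; this point is its centre
- driver: bystander: red-handled screwdriver lying beyond the sockets; origin on its underside
- spanner: bystander: steel spanner lying at the left near the tool case; origin on its underside
- collar: bystander: black plastic ring, 90 mm across, 25 mm high, lying beyond the tray; origin at the centre of its underside
- cup: bystander: white cup, 72 mm across, 90 mm high, standing beyond the tray; origin at the centre of its underside

How it is judged:
By the outcome, as a careful person would: the job done as asked, in the order asked, and still so for the second after the job is handed in, with the robot touching nothing.
It also fails if it takes over 67 s, if anything falls off the work surface, if the arm or the gripper's body presses on something with over 40 N, if the wrist force passes 120 N, or if a joint passes its speed limit or range.

### The arm

A 6-joint arm with a two-finger parallel gripper is mounted at the origin on the work surface. World frame = base frame: x ahead of the robot, y to its left, z up, the work surface at z = 0. Lengths are in m, angles in degrees, forces in N, time in s.
With the tool pointing down it reaches from about 0.25 to 0.8 m from the base axis. Payload 8.5 kg.
Tool frame: the origin (TCP) lies at the very end of the fingers, on their centre line; the grasp point (between the pads) lies manip.grasp_offset behind it (manip.grasp_offset is the distance from the TCP to the grasp point, in m); y points along the fingers, x is the direction in which the jaws open and shut, and the axes are right-handed (so a half turn about y gives the same grasp; the last joint's range is limited). The gripper opens to 85 mm and grips with 20 to 120 N. Pads are 22 mm wide; open, the fingers measure 114 mm over their backs; the gripper's body (76 mm by 85 mm) begins 54 mm behind the grasp point. The pads swing forward as they close: fully open they stand 13 mm farther back than shut.
Start: joints at [69.786, 13.648, -0.773, 75.585, 0, 90], TCP at [0.181, 0.493, 0.231] pointing down, gripper open.
Joint ranges: [-152.45, 152.45], [-59.26, 108.67], [-65.41, 83.53], [-104.44, 129.93], [-82.83, 76.93], [-180, 180]. Speed limits (degrees/s): [127.2, 127.2, 159.86, 180, 180, 180].

### API

Orientations are given as a 3x3 rotation matrix whose columns are the frame's x, y, z axes.
In Python, from station import manip gives the robot as it stands.
- The arm moves only by the tool carry_out, never from a script. Its arguments are lists of equal length, an entry for each row: "dp": the shift along the tool's x, y, z in units of 50 mm (1.0 is 50 mm), a list of three; "yaw": the turn about the tool's y in units of 8 degrees (1.0 is 8 degrees); "hand": the opening in per cent of the stroke, from 0 (shut) to 100 (fully open). In form: {"dp": [[dx, dy, dz], ...], "yaw": [yaw, ...], "hand": [hand, ...]}. A call has 1 to 8 rows; each row shifts and turns the commanded pose from where the row before left it, along the tool's axes as they then stand; what a row does not reach is not made up. A row lasts 1/10 s, in which the tool goes at most 50 mm and 8.59 degrees, less where a joint would pass 70% of its speed; a pose out of reach is approached as far as the arm can. A call is refused whole if a number of a shift passes 1 or a number of a turn 1, either way. A call with a gripper value outside its range is refused whole. The fingers move at their own pace and stop on an object; the grip force is fixed at half the most. Time passes only in rows, so rows that do not move let the fingers close. It gives the time, the measured TCP pose, the force and the opening at its end, in the units of the state.
- manip.state(): the state, without advancing time (a new reading comes with each control period).
- manip.read_camera(name): name is "side" or "top"; returns a dict with "img" (384x512x3 uint8, red, green, blue), "K" (3x3 intrinsics, pixels), "view" (4x4, takes a point from world to camera coordinates). Camera axes: x right, y up, looking along -z (the intrinsics and any distortion apply to the point x, -y, -z); pixel columns grow to the right and rows downward; lengths in m; the calibration is good to about 2 mm. A picture is of the moment at which its call begins. There is no depth.
- manip.finish_job(): hands the job in, once; it reports no verdict.
The state is a dict: "clock": time; "qpos": joint angles; "qvel": joint speeds; "joint_torque": joint torques, N m; "position": TCP position; "orientation": TCP orientation; "contact_force": force on the tool from outside, world axes, zero at the start; "wrist_torque": the same for the moment, N m; "width": opening from 0.0 (shut) to 1.0 (fully open).
Only numpy, scipy, OpenCV 4.12 (cv2) and the standard library are available. Lean on these libraries where they do the work, as an engineer would, in place of code of your own. Each camera call takes 0.05 s, during which the arm holds its last target.

## Working session

There is one attempt and no reset: what is moved stays moved. The work goes in short steps, Python scripts to look and compute and a tool call to move; the robot and the scene stay as the last step left them, time stands still between calls to the robot, and variables do not carry over. Pictures are saved under pics/ and viewed, and the job is handed in when it is done.

Besides the shell and the picture viewer there is one more tool, called after "Call:" in YAML: its name, and indented under it one key for each argument. carry_out: Moves the arm, as the interface text tells. Its arguments: {"type":"object","properties":{"dp":{"type":"array","items":{"type":"array","items":{"type":"number"}}},"yaw":{"type":"array","items":{"type":"number"}},"hand":{"type":"array","items":{"type":"number"}}},"required":["dp","yaw","hand"]}

```bash
ls; mkdir -p pics; python3 - <<'E'
from station import manip
import cv2
s=manip.state()
for k,v in s.items(): print(k,v)
print(manip.grasp_offset)
for n in("top","side"):
    c=manip.read_camera(n); cv2.imwrite(f"pics/{n}0.png",c["img"][:,:,::-1]); print(n,c["K"],c["view"],[k for k in c])
    import numpy as np; np.savez(f"{n}0.npz",**{k:v for k,v in c.items() if k in("img","K","view")})
E
```

```text
pics
clock 0.0
qpos [ 6.97851560e+01  1.36814319e+01 -8.18287393e-01  7.55832450e+01
  1.02568579e-03  8.99988292e+01]
qvel [ 0.05935918  0.00123441 -0.04072719 -0.06020142  0.07810645  0.0774697 ]
joint_torque [ 1.39809204e-04 -5.38782048e+01  3.46436369e+01  1.81906176e-02
 -5.66063864e-05 -7.14556606e-06]
position [0.18125904 0.49226997 0.23066413]
orientation [[ 3.45521791e-01 -5.17142306e-04 -9.38410584e-01]
 [ 9.38409610e-01 -1.35262133e-03  3.45522177e-01]
 [-1.44799831e-03 -9.99998951e-01  1.79311650e-05]]
contact_force [-0.07759886 -0.51931536 -0.40606964]
wrist_torque [-0.03975957 -0.0091708  -0.04961267]
width 0.9970932739849719
0.0187
top [[348.08749241   0.         247.44962694]
 [  0.         348.08749241 190.66210713]
 [  0.           0.           1.        ]] [[ 0.02311394 -0.99928395 -0.02995542  0.02510863]
 [ 0.9971886   0.02090844  0.07195654 -0.54956525]
 [-0.07127869 -0.0315344   0.99695784 -1.01059881]
 [ 0.          0.          0.          1.        ]] ['img', 'K', 'view']
side [[431.41492275   0.         258.97464652]
 [  0.         431.41492275 190.5177758 ]
 [  0.           0.           1.        ]] [[-0.98367423 -0.17911665 -0.01738511  0.51120596]
 [ 0.12021039 -0.72590269  0.67721101 -0.08317983]
 [-0.13391967  0.66406514  0.73558345 -1.21259925]
 [ 0.          0.          0.          1.        ]] ['img', 'K', 'view']
```

View pics/top0.png

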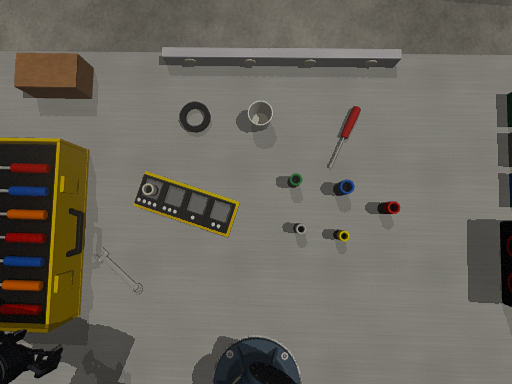

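View pics/side0.png

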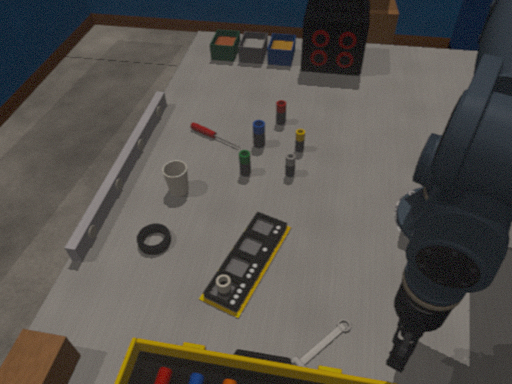

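The top view shows the tray from (140,175) to (238,235). The sockets are yellow (343,236), red (392,208), blue (346,187), green (295,180) and plain (300,229). I'll zoom in next.

```bash
cat > h.py <<'E'
import numpy as np,cv2
def load(n,t="0"):
    return dict(np.load(f"{n}{t}.npz"))
def snap(n,t):
    from station import manip
    c=manip.read_camera(n); np.savez(f"{n}{t}.npz",img=c["img"],K=c["K"],view=c["view"]); cv2.imwrite(f"pics/{n}{t}.png",c["img"][:,:,::-1]); return c
def ray(c,u,v):
    R=c["view"][:3,:3];t=c["view"][:3,3];d=np.linalg.inv(c["K"])@[u,v,1]
    d=np.array([d[0],-d[1],-d[2]]); return -R.T@t,R.T@d
def onz(c,u,v,z):
    o,d=ray(c,u,v); return o+d*(z-o[2])/d[2]
def proj(c,p):
    q=c["view"][:3,:3]@p+c["view"][:3,3]; q=c["K"]@[q[0],-q[1],-q[2]]; return q[:2]/q[2]
E
python3 - <<'E'
from h import *
a=load("top")["img"][:,:,::-1];b=load("side")["img"][:,:,::-1]
cv2.imwrite("pics/z1.png",cv2.resize(a[165:245,125:250],None,fx=6,fy=6,interpolation=cv2.INTER_CUBIC))
cv2.imwrite("pics/z2.png",cv2.resize(a[165:250,280:410],None,fx=6,fy=6,interpolation=cv2.INTER_CUBIC))
cv2.imwrite("pics/z3.png",cv2.resize(b[205:320,195:300],None,fx=5,fy=5,interpolation=cv2.INTER_CUBIC))
E
```

```text
(no output)
```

View pics/z1.png

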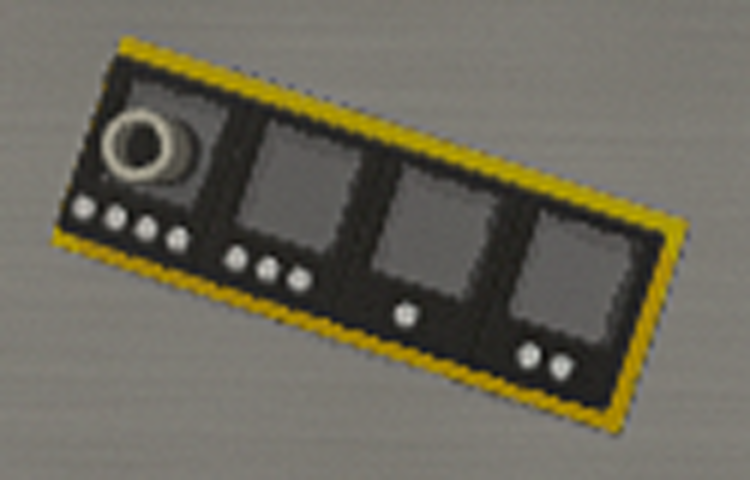

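View pics/z2.png

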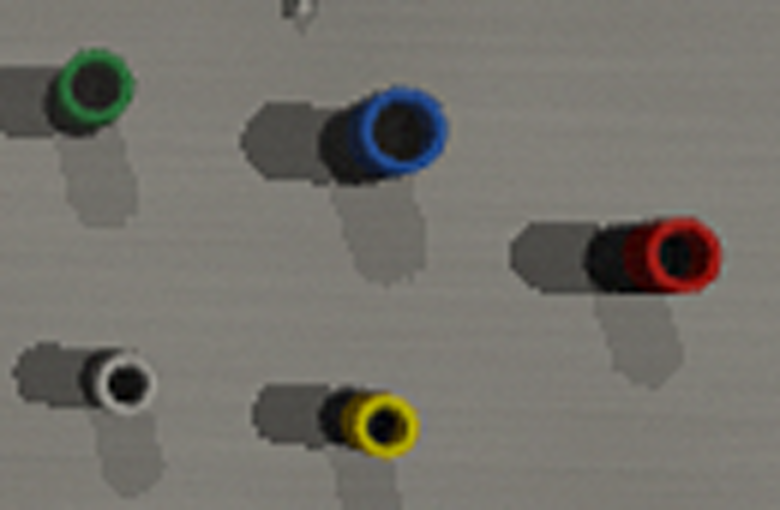

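View pics/z3.png

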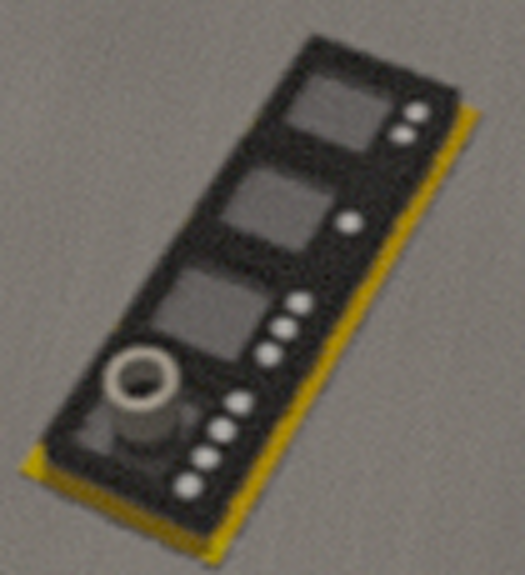

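```bash
python3 - <<'E'
from h import *
from scipy import ndimage as nd
H=dict(yellow=.078,red=.084,blue=.090,green=.084)
hue=dict(yellow=(22,35),red=(0,8),blue=(100,125),green=(50,85))
win=dict(top=(165,250,280,410),side=(90,190,225,320))
for n in("top","side"):
    c=load(n);img=c["img"]; print(n,"cam",ray(c,0,0)[0].round(3))
    y0,y1,x0,x1=win[n]; S=6
    z=cv2.resize(img[y0:y1,x0:x1],None,fx=S,fy=S,interpolation=cv2.INTER_CUBIC)
    hsv=cv2.cvtColor(z,cv2.COLOR_RGB2HSV)
    for k,(a,b) in hue.items():
        m=((hsv[...,0]>=a)&(hsv[...,0]<=b)&(hsv[...,1]>110)&(hsv[...,2]>60)).astype(np.uint8)
        if k=="red": m|=((hsv[...,0]>=172)&(hsv[...,1]>110)&(hsv[...,2]>60)).astype(np.uint8)
        cs,hi=cv2.findContours(m,cv2.RETR_CCOMP,cv2.CHAIN_APPROX_NONE)
        for q,h in zip(cs,hi[0]):
            A=cv2.contourArea(q)
            if A<150: continue
            M=cv2.moments(q);u=M["m10"]/M["m00"];v=M["m01"]/M["m00"]
            if h[3]>=0 or True:
                u=(u+.5)/S-.5+x0;v=(v+.5)/S-.5+y0
                print(k,"hole" if h[3]>=0 else "outer",A,round(u,1),round(v,1),onz(c,u,v,H[k]).round(4))
# dots
for n,(y0,y1,x0,x1) in dict(top=(165,245,125,250),side=(205,320,195,300)).items():
    c=load(n);S=6
    z=cv2.resize(c["img"][y0:y1,x0:x1],None,fx=S,fy=S,interpolation=cv2.INTER_CUBIC)
    m=((z.min(2)>140)).astype(np.uint8)
    N,L,st,ce=cv2.connectedComponentsWithStats(m)
    for i in range(1,N):
        if st[i,4]<60: continue
        u,v=(ce[i]+.5)/S-.5+[x0,y0]; print(n,"dot",st[i,4],u.round(1),v.round(1),onz(c,u,v,.028)[:2].round(4))
E
```

```text
top cam [0.475 0.005 1.048]
yellow outer 3882.0 343.2 235.4 [ 0.4271 -0.2306  0.078 ]
yellow hole 880.5 343.6 235.6 [ 0.4266 -0.2315  0.078 ]
red outer 4648.0 393.2 207.1 [ 0.5076 -0.3645  0.084 ]
red hole 1779.5 393.4 207.1 [ 0.5077 -0.365   0.084 ]
blue outer 5844.0 346.5 186.3 [ 0.5614 -0.2361  0.09  ]
blue hole 2702.0 346.7 186.4 [ 0.5614 -0.2366  0.09  ]
green outer 3975.0 295.4 179.1 [ 0.5792 -0.0969  0.084 ]
green hole 1961.0 295.4 179.0 [ 0.5796 -0.0972  0.084 ]
side cam [0.35  0.836 0.957]
yellow outer 2671.0 299.9 133.8 [ 0.427  -0.2166  0.078 ]
red outer 3257.5 280.8 106.0 [ 0.5064 -0.3427  0.084 ]
blue outer 2668.5 258.2 124.3 [ 0.5622 -0.2278  0.09  ]
blue hole 622.0 258.1 123.1 [ 0.5636 -0.2335  0.09  ]
green outer 767.5 244.1 154.9 [ 0.5789 -0.0866  0.084 ]
top dot 325 150.3 186.8 [0.5538 0.3254]
top dot 356 144.6 190.6 [0.542  0.3419]
top dot 219 138.5 199.1 [0.5165 0.359 ]
top dot 234 143.9 200.8 [0.5119 0.3428]
top dot 234 149.0 202.5 [0.5071 0.3274]
top dot 236 154.1 204.3 [0.5023 0.3118]
top dot 234 164.0 207.5 [0.4933 0.2821]
top dot 237 169.1 209.3 [0.4885 0.2666]
top dot 234 174.4 211.1 [0.4835 0.2509]
top dot 252 192.1 217.0 [0.4673 0.1977]
top dot 262 212.8 223.8 [0.4488 0.1361]
top dot 244 218.0 225.7 [0.4438 0.1207]
side dot 168 277.8 227.1 [0.4452 0.1219]
side dot 138 275.3 231.4 [0.4496 0.1377]
side dot 215 264.4 249.0 [0.4686 0.1987]
side dot 223 254.4 265.1 [0.4851 0.2513]
side dot 231 251.4 270.1 [0.4898 0.2671]
side dot 238 248.3 275.3 [0.4946 0.2832]
side dot 260 242.3 285.0 [0.5036 0.3125]
side dot 300 239.0 290.5 [0.5085 0.3284]
side dot 252 235.7 296.0 [0.5132 0.3443]
side dot 296 232.2 301.6 [0.518  0.3599]
```

```bash
python3 - <<'E'
from h import *
ey=np.array([.138,0]);
D={3:(.4892,.2671),1:(.4680,.1982),2:(.4469,.1291)}
y=np.array(D[3])-np.array(D[2]); print(np.linalg.norm(y)); y/=np.linalg.norm(y); x=np.array([y[1],-y[0]]); print(x,y,np.degrees(np.arctan2(x[1],x[0])))
for n,(y0,y1,x0,x1) in dict(top=(165,245,125,250),side=(205,320,195,300)).items():
    c=load(n);S=6;z=cv2.resize(c["img"][y0:y1,x0:x1],None,fx=S,fy=S,interpolation=cv2.INTER_CUBIC)
    hsv=cv2.cvtColor(z,cv2.COLOR_RGB2HSV); g=z.max(2)
    m=((g>70)&(g<125)&(hsv[...,1]<60)).astype(np.uint8)
    N,L,st,ce=cv2.connectedComponentsWithStats(m)
    for i in range(1,N):
        if 2000<st[i,4]<20000:
            u,v=(ce[i]+.5)/S-.5+[x0,y0]
            for zz in (.010,.019):
                p=onz(c,u,v,zz)[:2]; print(n,st[i,4],zz,p.round(4),{k:(round(float((p-d)@x),4),round(float((p-d)@y),4)) for k,d in D.items() if abs((p-d)@y)<.03})
    o=z[:,:,::-1].copy()
    for k,d in D.items():
        cen=np.array(d)+.0425*x
        for zz,col in((.028,(0,0,255)),(.010,(0,255,0))):
            P=[proj(c,np.r_[cen+a*.028*x+b*.028*y,zz]) for a,b in((1,1),(1,-1),(-1,-1),(-1,1))]
            P=((np.array(P)-[x0,y0]+.5)*S-.5).round().astype(np.int32); cv2.polylines(o,[P],True,col,1)
    cv2.imwrite(f"pics/ov_{n}.png",o[:600,:800])
E
```

```text
0.14433741718625842
[ 0.95609304 -0.2930633 ] [0.2930633  0.95609304] -17.041440719721574
top 3977 0.01 [0.5895 0.1936] {}
top 3977 0.019 [0.5885 0.192 ] {1: (0.117, 0.0294)}
top 5532 0.01 [0.553  0.3207] {}
top 5532 0.019 [0.5523 0.3179] {}
top 10344 0.01 [0.529  0.2568] {3: (0.0411, 0.0019)}
top 10344 0.019 [0.5286 0.2547] {3: (0.0413, -0.0004)}
top 10390 0.01 [0.508  0.1881] {1: (0.0412, 0.002)}
top 10390 0.019 [0.5077 0.1865] {1: (0.0414, 0.0004)}
top 2552 0.01 [0.5136 0.0495] {}
top 2552 0.019 [0.5133 0.0491] {}
top 10521 0.01 [0.4871 0.1188] {2: (0.0415, 0.0019)}
top 10521 0.019 [0.487  0.1178] {2: (0.0416, 0.0009)}
top 4471 0.01 [0.3937 0.3505] {}
top 4471 0.019 [0.3944 0.3475] {}
side 7150 0.01 [0.489  0.1151] {2: (0.0444, -0.001)}
side 7150 0.019 [0.4877 0.122 ] {2: (0.0411, 0.0052)}
side 8287 0.01 [0.5101 0.1841] {1: (0.0444, -0.0011)}
side 8287 0.019 [0.5086 0.1903] {1: (0.0411, 0.0044)}
side 9610 0.01 [0.5312 0.254 ] {3: (0.044, -0.0002)}
side 9610 0.019 [0.5295 0.2595] {3: (0.0408, 0.0045)}
side 6118 0.01 [0.5571 0.3177] {}
side 6118 0.019 [0.5551 0.3226] {}
```

View pics/ov_top.png

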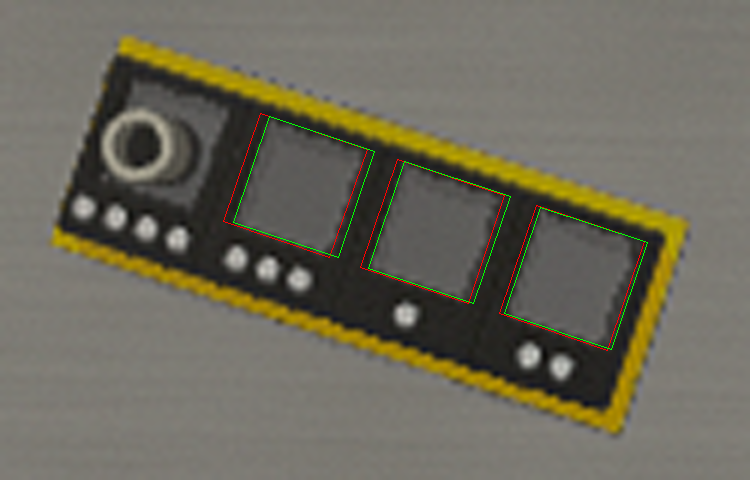

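View pics/ov_side.png

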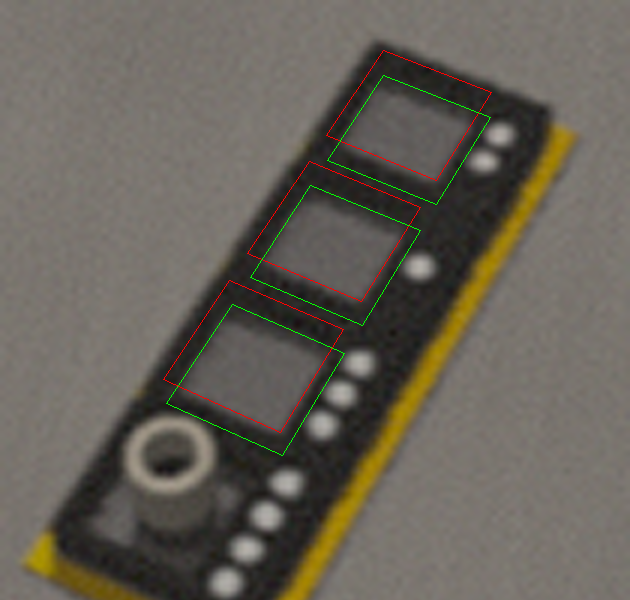

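The overlay confirms the layout: the pockets run 4, 3, 1, 2 dots from left to right. The tray's x axis lies at -17°. I'll hold the jaw axis at -17° throughout, so first I turn part of the way and check the sign.

```bash
cat > go.py <<'E'
import sys
from station import manip
import numpy as np
T=dict(yellow=(.4267,-.2313),red=(.5077,-.3645),blue=(.5620,-.2362),p1=(.5086,.1857),p2=(.4875,.1167),p3=(.5298,.2547))
s=manip.state();R=np.array(s["orientation"]);p=np.array(s["position"])
x,y=T[sys.argv[1]];z=float(sys.argv[2])
print("t",round(s["clock"],2),"p",p.round(4),"F",np.round(s["contact_force"],1),"w",round(s["width"],3),"q",np.round(s["qpos"],1))
ang=np.degrees(np.arctan2(R[1,0],R[0,0])); print("jaw ang",ang.round(2),"yaw units",((ang+17.04)/8).round(2))
print("tool units",(R.T@(np.array([x,y,z])-p)/.05).round(2), "tilt",(R[:,1]).round(3))
E
```

Call:
carry_out:
  dp:
    - [0, 0, 0]
    - [0, 0, 0]
    - [0, 0, 0]
    - [0, 0, 0]
  yaw: [0.5, 1, 1, 1]
  hand: [100, 100, 100, 100]

```text
clock: 0.5
position: [0.1813, 0.4924, 0.2309]
orientation: [[0.749, -0.0, -0.662], [0.662, -0.001, 0.749], [-0.001, -1.0, -0.0]]
contact_force: [-0.0, 0.3, -0.4]
width: 0.999
```

```bash
python3 go.py yellow 0.2
```

```text
t 0.5 p [0.1813 0.4924 0.2309] F [-0.   0.3 -0.4] w 0.999 q [ 69.8  13.7  -0.8  75.6   0.  118.3]
jaw ang 41.46 yaw units 7.31
tool units [ -5.9    0.63 -14.1 ] tilt [-0.    -0.001 -1.   ]
```

Call:
carry_out:
  dp:
    - [-0.2, 0, -0.4]
    - [-0.35, 0, -0.8]
    - [-0.4, 0, -0.9]
    - [-0.4, 0, -0.9]
    - [-0.4, 0, -0.9]
    - [-0.4, 0, -0.9]
    - [-0.4, 0, -0.9]
    - [-0.4, 0, -0.9]
  yaw: [0, 0, 0, 0, 0, 0, 0, 0]
  hand: [100, 100, 100, 100, 100, 100, 100, 100]

```text
clock: 1.3
position: [0.2911, 0.1465, 0.2313]
orientation: [[0.745, 0.0, -0.667], [0.667, 0.0, 0.745], [0.0, -1.0, -0.0]]
contact_force: [1.2, 0.6, 0.2]
width: 1.001
```

Call:
carry_out:
  dp:
    - [0, 0, 0]
    - [0, 0, 0]
    - [0, 0, 0]
    - [0, 0, 0]
    - [0, 0, 0]
    - [0, 0, 0]
    - [0, 0, 0]
    - [0, 0, 0]
  yaw: [0.9, 0.9, 0.9, 0.9, 0.9, 0.9, 0.9, 0.9]
  hand: [100, 100, 100, 100, 100, 100, 100, 100]

```text
clock: 2.1
position: [0.2911, 0.1482, 0.2311]
orientation: [[0.961, -0.001, 0.278], [-0.278, -0.0, 0.961], [-0.0, -1.0, -0.0]]
contact_force: [-0.2, 0.4, 0.5]
width: 0.999
```

```bash
python3 go.py yellow 0.14
```

```text
t 2.1 p [0.2911 0.1482 0.2311] F [-0.2  0.4  0.5] w 0.999 q [ 27.   -6.  -22.4  73.7  -0.  133.1]
jaw ang -16.11 yaw units 0.12
tool units [ 4.71  1.82 -6.54] tilt [-0.001 -0.    -1.   ]
```

Call:
carry_out:
  dp:
    - [0.4, 0, -0.5]
    - [0.65, 0, -0.9]
    - [0.65, 0.1, -0.9]
    - [0.65, 0.2, -0.9]
    - [0.65, 0.3, -0.9]
    - [0.65, 0.4, -0.9]
    - [0.65, 0.4, -0.9]
    - [0.4, 0.4, -0.6]
  yaw: [0.12, 0, 0, 0, 0, 0, 0, 0]
  hand: [100, 100, 100, 100, 100, 100, 100, 100]

```text
clock: 2.9
position: [0.41, -0.1939, 0.1504]
orientation: [[0.957, 0.001, 0.29], [-0.29, -0.001, 0.957], [0.001, -1.0, -0.0]]
contact_force: [0.6, 1.4, 0.2]
width: 1.001
```

Call:
carry_out:
  dp:
    - [0, 0, 0]
    - [0, 0, 0]
  yaw: [0, 0]
  hand: [100, 100]

```text
clock: 3.1
position: [0.4086, -0.1913, 0.1502]
orientation: [[0.957, -0.002, 0.29], [-0.29, 0.001, 0.957], [-0.003, -1.0, 0.0]]
contact_force: [-0.9, 0.8, 1.1]
width: 0.997
```

```bash
python3 go.py yellow 0.03; python3 -c "
from h import *
snap('top','1');snap('side','1')"
```

```text
t 3.1 p [ 0.4086 -0.1913  0.1502] F [-0.9  0.8  1.1] w 0.997 q [-25.1   9.1 -18.9  62.1   0.   81.8]
jaw ang -16.88 yaw units 0.02
tool units [ 0.58  2.4  -0.66] tilt [-0.002  0.001 -1.   ]
```

View pics/side1.png

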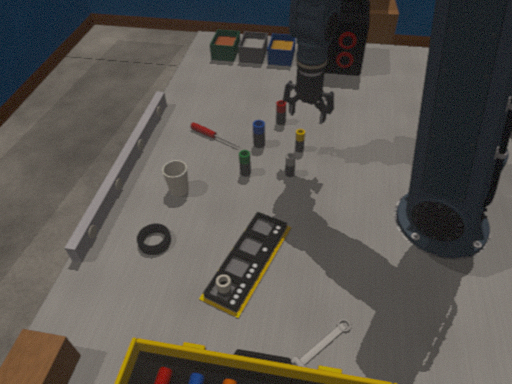

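Call:
carry_out:
  dp:
    - [0.3, 0, -0.33]
    - [0.28, 0, -0.33]
    - [0, 0, 0]
    - [0, 0, 0]
  yaw: [0, 0, 0, 0]
  hand: [100, 100, 100, 100]

```text
clock: 3.6
position: [0.4276, -0.2301, 0.1516]
orientation: [[0.958, 0.0, 0.288], [-0.288, -0.0, 0.958], [0.0, -1.0, 0.0]]
contact_force: [-0.1, 0.3, 0.2]
width: 1.003
```

```bash
python3 go.py yellow 0.03
```

```text
t 3.6 p [ 0.4276 -0.2301  0.1516] F [-0.1  0.3  0.2] w 1.003 q [-28.3  12.2 -14.8  63.    0.   78.4]
jaw ang -16.73 yaw units 0.04
tool units [-0.01  2.43 -0.03] tilt [ 0. -0. -1.]
```

Call:
carry_out:
  dp:
    - [0, 0.3, -0.03]
    - [0, 0.45, 0]
    - [0, 0.45, 0]
    - [0, 0.45, 0]
    - [0, 0.4, 0]
    - [0, 0.25, 0]
    - [0, 0.1, 0]
    - [0, 0, 0]
  yaw: [0.04, 0, 0, 0, 0, 0, 0, 0]
  hand: [100, 100, 100, 100, 100, 100, 100, 100]

```text
clock: 4.4
position: [0.4267, -0.2315, 0.0311]
orientation: [[0.956, -0.001, 0.293], [-0.293, 0.0, 0.956], [-0.001, -1.0, 0.0]]
contact_force: [-0.5, -0.4, -0.2]
width: 0.998
```

Call:
carry_out:
  dp:
    - [0, 0, 0]
    - [0, 0, 0]
    - [0, 0, 0]
    - [0, 0, 0]
    - [0, 0, 0]
    - [0, 0, 0]
    - [0, 0, 0]
    - [0, 0, 0]
  yaw: [0, 0, 0, 0, 0, 0, 0, 0]
  hand: [80, 60, 50, 40, 30, 20, 10, 10]

```text
clock: 5.2
position: [0.4275, -0.2327, 0.0315]
orientation: [[0.956, 0.001, 0.294], [-0.294, -0.0, 0.956], [0.001, -1.0, -0.0]]
contact_force: [-0.3, 0.4, 6.3]
width: 0.338
```

Call:
carry_out:
  dp:
    - [0, 0, 0]
    - [0, 0, 0]
    - [0, 0, 0]
    - [0, 0, 0]
  yaw: [0, 0, 0, 0]
  hand: [0, 0, 0, 0]

```text
clock: 5.6
position: [0.4274, -0.2327, 0.0315]
orientation: [[0.956, 0.001, 0.294], [-0.294, -0.0, 0.956], [0.001, -1.0, -0.0]]
contact_force: [-0.3, 0.7, 5.7]
width: 0.338
```

```bash
python3 go.py yellow 0.03
```

```text
t 5.6 p [ 0.4274 -0.2327  0.0315] F [-0.3  0.7  5.7] w 0.338 q [-28.6  18.9 -25.5  45.5  -0.   78.5]
jaw ang -17.1 yaw units -0.01
tool units [-0.02  0.03  0.02] tilt [ 0.001 -0.    -1.   ]
```

Call:
carry_out:
  dp:
    - [0, -0.1, 0]
    - [0, -0.3, 0]
    - [0, -0.45, 0]
    - [0, -0.5, 0]
    - [0, -0.5, 0]
    - [0, -0.4, 0]
    - [0, -0.2, 0]
    - [0, 0, 0]
  yaw: [0, 0, 0, 0, 0, 0, 0, 0]
  hand: [0, 0, 0, 0, 0, 0, 0, 0]

```text
clock: 6.4
position: [0.4277, -0.2328, 0.1545]
orientation: [[0.956, 0.002, 0.294], [-0.294, -0.001, 0.956], [0.002, -1.0, -0.0]]
contact_force: [0.0, -0.5, -2.8]
width: 0.336
```

```bash
python3 go.py p1 0.0415; python3 -c "
from h import *
snap('top','2');c=snap('side','2');cv2.imwrite('pics/s2z.png',cv2.resize(c['img'][60:200,220:360,::-1],None,fx=4,fy=4))"
```

```text
t 6.4 p [ 0.4277 -0.2328  0.1545] F [ 0.  -0.5 -2.8] w 0.336 q [-28.6  12.2 -14.4  63.4  -0.   78.5]
jaw ang -17.1 yaw units -0.01
tool units [-0.92  2.25  8.48] tilt [ 0.002 -0.001 -1.   ]
```

View pics/s2z.png

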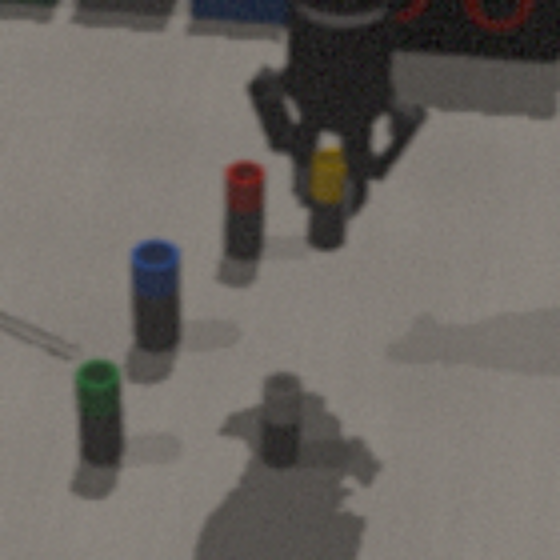

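The yellow socket is held upright between the fingers, at about (300,110) in the full picture. Next I carry it to pocket 1.

Call:
carry_out:
  dp:
    - [-0.03, 0, 0.3]
    - [-0.07, 0, 0.6]
    - [-0.1, 0, 0.85]
    - [-0.1, 0, 0.95]
    - [-0.1, 0, 0.95]
    - [-0.1, 0, 0.95]
    - [-0.1, 0, 0.95]
    - [-0.1, 0, 0.95]
  yaw: [0, 0, 0, 0, 0, 0, 0, 0]
  hand: [0, 0, 0, 0, 0, 0, 0, 0]

```text
clock: 7.3
position: [0.4883, 0.0911, 0.1526]
orientation: [[0.956, -0.002, 0.294], [-0.294, -0.0, 0.956], [-0.001, -1.0, -0.001]]
contact_force: [0.7, -0.0, -1.5]
width: 0.335
```

Call:
carry_out:
  dp:
    - [-0.1, 0, 0.85]
    - [-0.07, 0, 0.6]
    - [-0.05, 0, 0.35]
    - [0, 0, 0.15]
    - [0, 0, 0]
    - [0, 0, 0]
  yaw: [0, 0, 0, 0, 0, 0]
  hand: [0, 0, 0, 0, 0, 0]

```text
clock: 7.9
position: [0.507, 0.1838, 0.1532]
orientation: [[0.956, -0.001, 0.295], [-0.295, -0.001, 0.956], [-0.001, -1.0, -0.001]]
contact_force: [-0.3, 0.5, -2.0]
width: 0.339
```

```bash
python3 go.py p1 0.0415
```

```text
t 7.9 p [0.507  0.1838 0.1532] F [-0.3  0.5 -2. ] w 0.339 q [ 19.9  17.2  -7.5  65.3  -0.  127.1]
jaw ang -17.14 yaw units -0.01
tool units [0.02 2.23 0.05] tilt [-0.001 -0.001 -1.   ]
```

Call:
carry_out:
  dp:
    - [0.02, 0.2, 0.05]
    - [0, 0.4, 0]
    - [0, 0.4, 0]
    - [0, 0.4, 0]
    - [0, 0.35, 0]
    - [0, 0.2, 0]
    - [0, 0.1, 0]
    - [0, 0, 0]
  yaw: [0, 0, 0, 0, 0, 0, 0, 0]
  hand: [0, 0, 0, 0, 0, 0, 0, 0]

```text
clock: 8.7
position: [0.5089, 0.1865, 0.0506]
orientation: [[0.956, -0.001, 0.295], [-0.295, -0.0, 0.956], [-0.001, -1.0, -0.001]]
contact_force: [-0.0, -0.6, -1.7]
width: 0.332
```

```bash
python3 go.py p1 0.0415; python3 -c "
from h import *
c=snap('top','3');d=snap('side','3');
a=cv2.resize(c['img'][150:250,125:255,::-1],None,fx=3,fy=3);b=cv2.resize(d['img'][150:320,170:320,::-1],None,fx=2.5,fy=2.5)
o=np.zeros((430,780,3),np.uint8);o[:300,:390]=a;o[:425,395:395+375]=b;cv2.imwrite('pics/c3.png',o)"
```

```text
t 8.7 p [0.5089 0.1865 0.0506] F [-0.  -0.6 -1.7] w 0.332 q [ 20.1  22.3 -16.4  51.3  -0.  127.3]
jaw ang -17.13 yaw units -0.01
tool units [-0.    0.18 -0.02] tilt [-0.001 -0.    -1.   ]
```

View pics/c3.png

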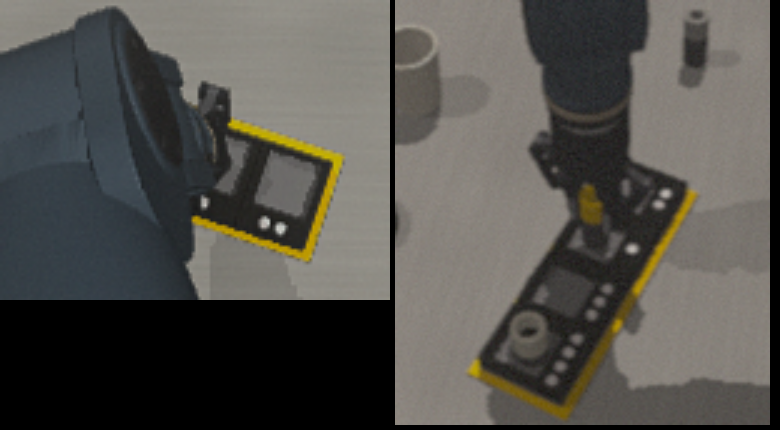

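Yellow is over the one-dot pocket, well centred. I lower it slowly until it touches.

Call:
carry_out:
  dp:
    - [0, 0.05, 0]
    - [0, 0.05, 0]
    - [0, 0.02, 0]
    - [0, 0.02, 0]
    - [0, 0.01, 0]
    - [0, 0.01, 0]
    - [0, 0, 0]
  yaw: [0, 0, 0, 0, 0, 0, 0]
  hand: [0, 0, 0, 0, 0, 0, 0]

```text
clock: 9.5
position: [0.5091, 0.1869, 0.0429]
orientation: [[0.956, -0.0, 0.294], [-0.294, -0.0, 0.956], [-0.0, -1.0, -0.0]]
contact_force: [0.2, -0.1, -2.5]
width: 0.337
```

Call:
carry_out:
  dp:
    - [0, 0.01, 0]
    - [0, 0.01, 0]
    - [0, 0, 0]
  yaw: [0, 0, 0]
  hand: [0, 0, 0]

```text
clock: 9.8
position: [0.509, 0.1869, 0.0419]
orientation: [[0.956, -0.0, 0.294], [-0.294, -0.0, 0.956], [-0.0, -1.0, -0.0]]
contact_force: [-0.4, -0.4, -2.9]
width: 0.342
```

Call:
carry_out:
  dp:
    - [0, 0.01, 0]
    - [0, 0, 0]
    - [0, 0, 0]
  yaw: [0, 0, 0]
  hand: [0, 0, 0]

```text
clock: 10.1
position: [0.5091, 0.187, 0.0416]
orientation: [[0.956, 0.0, 0.294], [-0.294, -0.0, 0.956], [0.0, -1.0, -0.0]]
contact_force: [-0.1, 0.1, -1.0]
width: 0.334
```

Call:
carry_out:
  dp:
    - [0, 0.01, 0]
    - [0, 0, 0]
    - [0, 0, 0]
  yaw: [0, 0, 0]
  hand: [0, 0, 0]

```text
clock: 10.4
position: [0.5092, 0.187, 0.0415]
orientation: [[0.956, 0.0, 0.294], [-0.294, 0.0, 0.956], [0.0, -1.0, 0.0]]
contact_force: [-1.1, -0.8, 4.6]
width: 0.335
```

The force has risen to +4.6 N, so it is on the floor. I open gently, then back off.

Call:
carry_out:
  dp:
    - [0, 0, 0]
    - [0, 0, 0]
    - [0, 0, 0]
    - [0, 0, 0]
    - [0, 0, 0]
    - [0, 0, 0]
    - [0, 0, 0]
    - [0, 0, 0]
  yaw: [0, 0, 0, 0, 0, 0, 0, 0]
  hand: [36, 40, 45, 50, 60, 70, 75, 75]

```text
clock: 11.2
position: [0.5091, 0.1869, 0.041]
orientation: [[0.956, -0.0, 0.294], [-0.294, -0.0, 0.956], [0.0, -1.0, -0.0]]
contact_force: [-0.0, 0.0, -0.1]
width: 0.748
```

Call:
carry_out:
  dp:
    - [0, -0.1, 0]
    - [0, -0.3, 0]
    - [0, -0.5, 0]
    - [0, -0.5, 0]
    - [0, -0.5, 0]
    - [0, -0.5, 0]
    - [0, -0.3, 0]
    - [0, 0, 0]
  yaw: [0, 0, 0, 0, 0, 0, 0, 0]
  hand: [75, 75, 75, 75, 75, 75, 75, 75]

```text
clock: 12.0
position: [0.5103, 0.1874, 0.1785]
orientation: [[0.956, 0.004, 0.294], [-0.294, 0.001, 0.956], [0.003, -1.0, 0.002]]
contact_force: [0.0, 0.5, -1.1]
width: 0.75
```

```bash
python3 go.py red 0.17; python3 -c "
from h import *
d=snap('side','4');
b=cv2.resize(d['img'][150:320,170:320,::-1],None,fx=3,fy=3)
cv2.imwrite('pics/c4.png',b)"
```

```text
t 12.0 p [0.5103 0.1874 0.1785] F [ 0.   0.5 -1.1] w 0.75 q [ 20.2  16.6  -4.6  68.6  -0.  127.3]
jaw ang -17.1 yaw units -0.01
tool units [  3.19   0.15 -10.57] tilt [ 0.004  0.001 -1.   ]
```

View pics/c4.png

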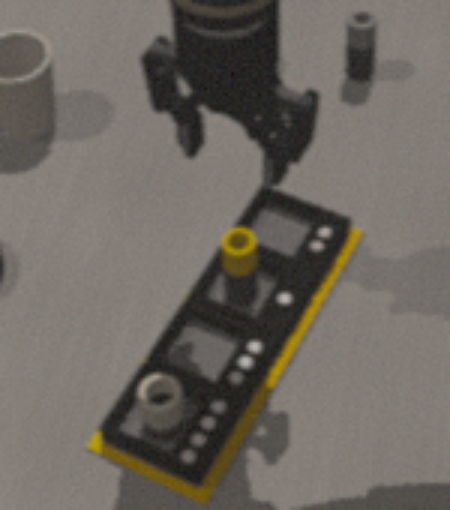

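Yellow stands upright in the one-dot pocket, at about (240,250) in the crop. Now I fetch red.

Call:
carry_out:
  dp:
    - [0.1, 0, -0.4]
    - [0.25, 0, -0.8]
    - [0.28, 0, -0.95]
    - [0.28, 0, -0.95]
    - [0.28, 0, -0.95]
    - [0.28, 0, -0.95]
    - [0.28, 0, -0.95]
    - [0.28, 0, -0.95]
  yaw: [0, 0, 0, 0, 0, 0, 0, 0]
  hand: [75, 75, 75, 75, 100, 100, 100, 100]

```text
clock: 12.85
position: [0.5037, -0.1745, 0.1749]
orientation: [[0.956, -0.001, 0.294], [-0.294, 0.0, 0.956], [-0.002, -1.0, 0.0]]
contact_force: [1.2, -0.0, -0.6]
width: 0.996
```

Call:
carry_out:
  dp:
    - [0.28, 0, -0.95]
    - [0.28, 0, -0.95]
    - [0.28, 0, -0.8]
    - [0.25, 0, -0.6]
    - [0.07, 0, -0.3]
    - [0, 0, 0]
    - [0, 0, 0]
  yaw: [0, 0, 0, 0, 0, 0, 0]
  hand: [100, 100, 100, 100, 100, 100, 100]

```text
clock: 13.55
position: [0.5067, -0.3608, 0.1752]
orientation: [[0.956, -0.001, 0.294], [-0.294, 0.001, 0.956], [-0.002, -1.0, 0.001]]
contact_force: [-0.1, -0.2, -0.3]
width: 1.001
```

```bash
python3 go.py red 0.034
```

```text
t 13.55 p [ 0.5067 -0.3608  0.1752] F [-0.1 -0.2 -0.3] w 1.001 q [-35.5  24.5   7.   72.6   0.   71.6]
jaw ang -17.1 yaw units -0.01
tool units [ 0.05  2.82 -0.07] tilt [-0.001  0.001 -1.   ]
```

Call:
carry_out:
  dp:
    - [0.04, 0.3, -0.07]
    - [0, 0.45, 0]
    - [0, 0.5, 0]
    - [0, 0.5, 0]
    - [0, 0.5, 0]
    - [0, 0.35, 0]
    - [0, 0.15, 0]
    - [0, 0.05, 0]
  yaw: [0, 0, 0, 0, 0, 0, 0, 0]
  hand: [100, 100, 100, 100, 100, 100, 100, 100]

```text
clock: 14.35
position: [0.508, -0.3642, 0.0356]
orientation: [[0.956, -0.001, 0.293], [-0.293, 0.001, 0.956], [-0.001, -1.0, 0.0]]
contact_force: [0.1, -0.0, -0.1]
width: 1.001
```

Call:
carry_out:
  dp:
    - [0, 0, 0]
    - [0, 0, 0]
    - [0, 0, 0]
    - [0, 0, 0]
    - [0, 0, 0]
    - [0, 0, 0]
    - [0, 0, 0]
    - [0, 0, 0]
  yaw: [0, 0, 0, 0, 0, 0, 0, 0]
  hand: [80, 65, 55, 45, 35, 25, 10, 0]

```text
clock: 15.15
position: [0.5084, -0.366, 0.0368]
orientation: [[0.956, 0.001, 0.294], [-0.294, -0.001, 0.956], [0.001, -1.0, -0.0]]
contact_force: [-0.7, 0.4, 6.0]
width: 0.395
```

Call:
carry_out:
  dp:
    - [0, 0, 0]
    - [0, 0, 0]
    - [0, 0, 0]
  yaw: [0, 0, 0]
  hand: [0, 0, 0]

```text
clock: 15.45
position: [0.5084, -0.366, 0.0368]
orientation: [[0.956, 0.001, 0.294], [-0.294, -0.001, 0.956], [0.001, -1.0, -0.0]]
contact_force: [0.1, 0.5, 5.9]
width: 0.392
```

```bash
python3 go.py red 0.034
```

```text
t 15.45 p [ 0.5084 -0.366   0.0368] F [0.1 0.5 5.9] w 0.392 q [-35.7  30.2  -5.   54.8  -0.   71.4]
jaw ang -17.1 yaw units -0.01
tool units [-0.02  0.06  0.02] tilt [ 0.001 -0.001 -1.   ]
```

Call:
carry_out:
  dp:
    - [0, -0.1, 0]
    - [0, -0.3, 0]
    - [0, -0.45, 0]
    - [0, -0.5, 0]
    - [0, -0.5, 0]
    - [0, -0.45, 0]
    - [0, -0.3, 0]
    - [0, -0.1, 0]
  yaw: [0, 0, 0, 0, 0, 0, 0, 0]
  hand: [0, 0, 0, 0, 0, 0, 0, 0]

```text
clock: 16.25
position: [0.5084, -0.366, 0.1726]
orientation: [[0.956, 0.001, 0.294], [-0.294, -0.001, 0.956], [0.002, -1.0, -0.001]]
contact_force: [0.7, -0.0, -3.6]
width: 0.393
```

```bash
python3 go.py p2 0.0468; python3 -c "
from h import *
d=snap('side','5')
cv2.imwrite('pics/c5.png',cv2.resize(d['img'][40:200,220:360,::-1],None,fx=3,fy=3))"
```

```text
t 16.25 p [ 0.5084 -0.366   0.1726] F [ 0.7 -0.  -3.6] w 0.393 q [-35.7  24.9   7.2  72.2  -0.   71.4]
jaw ang -17.1 yaw units -0.01
tool units [-3.24  2.5   9.11] tilt [ 0.001 -0.001 -1.   ]
```

View pics/c5.png

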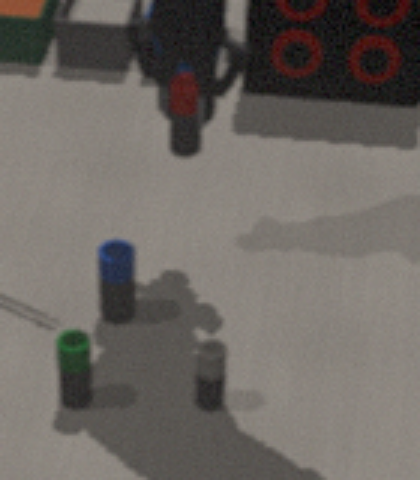

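Red is lifted and upright. I carry it to pocket 2.

Call:
carry_out:
  dp:
    - [-0.1, 0, 0.3]
    - [-0.2, 0, 0.6]
    - [-0.3, 0, 0.85]
    - [-0.33, 0, 0.9]
    - [-0.33, 0, 0.9]
    - [-0.33, 0, 0.9]
    - [-0.33, 0, 0.9]
    - [-0.33, 0, 0.9]
  yaw: [0, 0, 0, 0, 0, 0, 0, 0]
  hand: [0, 0, 0, 0, 0, 0, 0, 0]

```text
clock: 17.1
position: [0.4908, -0.0315, 0.1699]
orientation: [[0.956, -0.002, 0.294], [-0.294, 0.0, 0.956], [-0.002, -1.0, -0.0]]
contact_force: [1.4, -0.8, -2.9]
width: 0.401
```

Call:
carry_out:
  dp:
    - [-0.33, 0, 0.9]
    - [-0.3, 0, 0.85]
    - [-0.2, 0, 0.6]
    - [-0.1, 0, 0.35]
    - [-0.05, 0, 0.16]
    - [0, 0, 0]
    - [0, 0, 0]
  yaw: [0, 0, 0, 0, 0, 0, 0]
  hand: [0, 0, 0, 0, 0, 0, 0]

```text
clock: 17.8
position: [0.4871, 0.1166, 0.1705]
orientation: [[0.956, -0.001, 0.294], [-0.294, -0.001, 0.956], [-0.001, -1.0, -0.001]]
contact_force: [-0.1, -0.6, -2.8]
width: 0.394
```

```bash
python3 go.py p2 0.0468
```

```text
t 17.8 p [0.4871 0.1166 0.1705] F [-0.1 -0.6 -2.8] w 0.394 q [ 13.5  13.  -10.8  66.3  -0.  120.6]
jaw ang -17.1 yaw units -0.01
tool units [0.01 2.47 0.01] tilt [-0.001 -0.001 -1.   ]
```

Call:
carry_out:
  dp:
    - [0, 0.2, 0]
    - [0, 0.45, 0]
    - [0, 0.5, 0]
    - [0, 0.5, 0]
    - [0, 0.4, 0]
    - [0, 0.2, 0]
    - [0, 0.05, 0]
    - [0, 0, 0]
  yaw: [0, 0, 0, 0, 0, 0, 0, 0]
  hand: [0, 0, 0, 0, 0, 0, 0, 0]

```text
clock: 18.6
position: [0.4878, 0.1168, 0.0561]
orientation: [[0.956, -0.0, 0.295], [-0.295, -0.0, 0.956], [-0.0, -1.0, -0.0]]
contact_force: [0.6, 0.4, -3.2]
width: 0.393
```

```bash
python3 go.py p2 0.0468; python3 -c "
from h import *
d=snap('side','6')
cv2.imwrite('pics/c6.png',cv2.resize(d['img'][150:320,170:320,::-1],None,fx=3,fy=3))"
```

```text
t 18.6 p [0.4878 0.1168 0.0561] F [ 0.6  0.4 -3.2] w 0.393 q [ 13.5  18.6 -21.5  49.9  -0.  120.6]
jaw ang -17.14 yaw units -0.01
tool units [-0.01  0.19 -0.  ] tilt [-0. -0. -1.]
```

View pics/c6.png

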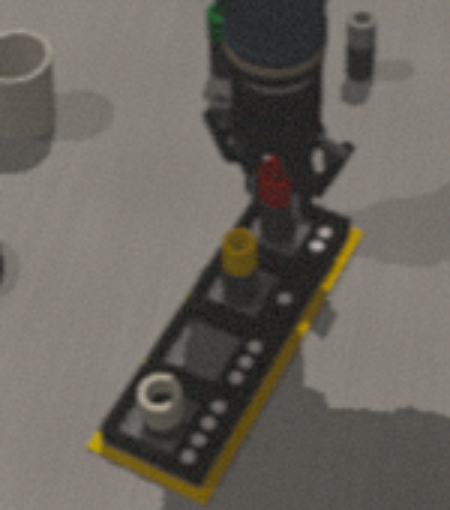

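Red is centred over the two-dot pocket. I lower it.

Call:
carry_out:
  dp:
    - [0, 0.05, 0]
    - [0, 0.05, 0]
    - [0, 0.03, 0]
    - [0, 0.02, 0]
    - [0, 0.01, 0]
    - [0, 0, 0]
    - [0, 0, 0]
  yaw: [0, 0, 0, 0, 0, 0, 0]
  hand: [0, 0, 0, 0, 0, 0, 0]

```text
clock: 19.35
position: [0.4877, 0.1172, 0.048]
orientation: [[0.956, -0.0, 0.294], [-0.294, -0.0, 0.956], [0.0, -1.0, -0.0]]
contact_force: [0.1, 1.0, -3.3]
width: 0.397
```

Call:
carry_out:
  dp:
    - [0, 0.02, 0]
    - [0, 0, 0]
    - [0, 0, 0]
  yaw: [0, 0, 0]
  hand: [0, 0, 0]

```text
clock: 19.65
position: [0.4876, 0.1171, 0.047]
orientation: [[0.956, -0.0, 0.294], [-0.294, -0.0, 0.956], [-0.0, -1.0, -0.0]]
contact_force: [0.6, 0.6, -3.6]
width: 0.396
```

Call:
carry_out:
  dp:
    - [0, 0.01, 0]
    - [0, 0, 0]
    - [0, 0, 0]
  yaw: [0, 0, 0]
  hand: [0, 0, 0]

```text
clock: 19.95
position: [0.4877, 0.1172, 0.0468]
orientation: [[0.956, 0.0, 0.294], [-0.294, 0.0, 0.956], [0.0, -1.0, 0.0]]
contact_force: [-1.2, 0.1, 3.0]
width: 0.396
```

Call:
carry_out:
  dp:
    - [0, 0, 0]
    - [0, 0, 0]
    - [0, 0, 0]
    - [0, 0, 0]
    - [0, 0, 0]
    - [0, 0, 0]
    - [0, 0, 0]
    - [0, 0, 0]
  yaw: [0, 0, 0, 0, 0, 0, 0, 0]
  hand: [41, 45, 50, 55, 60, 70, 75, 75]

```text
clock: 20.75
position: [0.4876, 0.1172, 0.0465]
orientation: [[0.956, -0.0, 0.294], [-0.294, -0.0, 0.956], [-0.0, -1.0, -0.0]]
contact_force: [0.0, 0.3, -0.2]
width: 0.749
```

Call:
carry_out:
  dp:
    - [0, -0.1, 0]
    - [0, -0.3, 0]
    - [0, -0.5, 0]
    - [0, -0.5, 0]
    - [0, -0.5, 0]
    - [0, -0.5, 0]
    - [0, -0.25, 0]
    - [0, 0, 0]
  yaw: [0, 0, 0, 0, 0, 0, 0, 0]
  hand: [75, 75, 75, 75, 75, 75, 75, 75]

```text
clock: 21.55
position: [0.4887, 0.1174, 0.1811]
orientation: [[0.956, 0.004, 0.294], [-0.294, 0.001, 0.956], [0.003, -1.0, 0.002]]
contact_force: [0.8, -0.0, -0.5]
width: 0.754
```

```bash
python3 go.py blue 0.18; python3 -c "
from h import *
d=snap('side','7')
cv2.imwrite('pics/c7.png',cv2.resize(d['img'][150:320,170:320,::-1],None,fx=3,fy=3))"
```

```text
t 21.55 p [0.4887 0.1174 0.1811] F [ 0.8 -0.  -0.5] w 0.754 q [ 13.5  12.6  -9.7  67.5  -0.  120.6]
jaw ang -17.09 yaw units -0.01
tool units [ 3.48  0.02 -6.33] tilt [ 0.004  0.001 -1.   ]
```

View pics/c7.png

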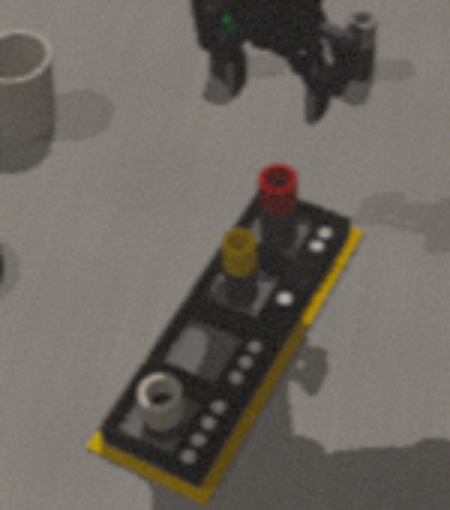

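Red stands upright in the two-dot pocket. Now blue.

Call:
carry_out:
  dp:
    - [0.2, 0, -0.35]
    - [0.4, 0, -0.7]
    - [0.5, 0, -0.85]
    - [0.5, 0, -0.85]
    - [0.5, 0, -0.85]
    - [0.5, 0, -0.85]
    - [0.45, 0, -0.85]
    - [0.25, 0, -0.6]
  yaw: [0, 0, 0, 0, 0, 0, 0, 0]
  hand: [75, 75, 75, 100, 100, 100, 100, 100]

```text
clock: 22.4
position: [0.5585, -0.2162, 0.1774]
orientation: [[0.955, -0.002, 0.295], [-0.295, 0.0, 0.955], [-0.002, -1.0, -0.0]]
contact_force: [-0.0, 0.9, 0.1]
width: 0.998
```

Call:
carry_out:
  dp:
    - [0.15, 0, -0.3]
    - [0.03, 0, -0.13]
    - [0, 0, 0]
    - [0, 0, 0]
  yaw: [0, 0, 0, 0]
  hand: [100, 100, 100, 100]

```text
clock: 22.8
position: [0.5607, -0.2351, 0.1789]
orientation: [[0.956, -0.001, 0.293], [-0.293, 0.001, 0.956], [-0.001, -1.0, 0.0]]
contact_force: [-1.1, -0.3, 0.2]
width: 1.0
```

```bash
python3 go.py blue 0.039
```

```text
t 22.8 p [ 0.5607 -0.2351  0.1789] F [-1.1 -0.3  0.2] w 1.0 q [-22.8  23.    5.1  72.2   0.   84.3]
jaw ang -17.04 yaw units 0.0
tool units [ 0.03  2.8  -0.01] tilt [-0.001  0.001 -1.   ]
```

Call:
carry_out:
  dp:
    - [0.02, 0.3, -0.01]
    - [0, 0.45, 0]
    - [0, 0.5, 0]
    - [0, 0.5, 0]
    - [0, 0.5, 0]
    - [0, 0.35, 0]
    - [0, 0.15, 0]
    - [0, 0.05, 0]
  yaw: [0, 0, 0, 0, 0, 0, 0, 0]
  hand: [100, 100, 100, 100, 100, 100, 100, 100]

```text
clock: 23.6
position: [0.5615, -0.236, 0.0387]
orientation: [[0.956, -0.001, 0.293], [-0.293, 0.0, 0.956], [-0.001, -1.0, 0.0]]
contact_force: [-0.7, -0.2, -0.6]
width: 1.004
```

Call:
carry_out:
  dp:
    - [0, 0, 0]
    - [0, 0, 0]
    - [0, 0, 0]
    - [0, 0, 0]
    - [0, 0, 0]
    - [0, 0, 0]
    - [0, 0, 0]
    - [0, 0, 0]
  yaw: [0, 0, 0, 0, 0, 0, 0, 0]
  hand: [80, 70, 60, 50, 40, 25, 10, 0]

```text
clock: 24.4
position: [0.5622, -0.2376, 0.0399]
orientation: [[0.956, 0.001, 0.294], [-0.294, -0.001, 0.956], [0.001, -1.0, -0.0]]
contact_force: [-1.0, 0.3, 6.6]
width: 0.458
```

Call:
carry_out:
  dp:
    - [0, 0, 0]
    - [0, 0, 0]
    - [0, 0, 0]
  yaw: [0, 0, 0]
  hand: [0, 0, 0]

```text
clock: 24.7
position: [0.5622, -0.2375, 0.0398]
orientation: [[0.956, 0.001, 0.294], [-0.294, -0.001, 0.956], [0.001, -1.0, -0.0]]
contact_force: [0.5, 0.9, 6.3]
width: 0.458
```

Call:
carry_out:
  dp:
    - [0, -0.1, 0]
    - [0, -0.3, 0]
    - [0, -0.45, 0]
    - [0, -0.5, 0]
    - [0, -0.5, 0]
    - [0, -0.5, 0]
    - [0, -0.3, 0]
    - [0, -0.1, 0]
  yaw: [0, 0, 0, 0, 0, 0, 0, 0]
  hand: [0, 0, 0, 0, 0, 0, 0, 0]

```text
clock: 25.5
position: [0.5621, -0.2375, 0.1781]
orientation: [[0.956, 0.002, 0.294], [-0.294, -0.001, 0.956], [0.002, -1.0, -0.0]]
contact_force: [0.0, 0.9, -3.5]
width: 0.455
```

```bash
python3 go.py p3 0.05; python3 -c "
from h import *
d=snap('side','8')
cv2.imwrite('pics/c8.png',cv2.resize(d['img'][40:200,190:330,::-1],None,fx=3,fy=3))"
```

```text
t 25.5 p [ 0.5621 -0.2375  0.1781] F [ 0.   0.9 -3.5] w 0.455 q [-22.9  23.1   5.2  72.   -0.   84.2]
jaw ang -17.1 yaw units -0.01
tool units [-3.52  2.55  9.22] tilt [ 0.002 -0.001 -1.   ]
```

View pics/c8.png

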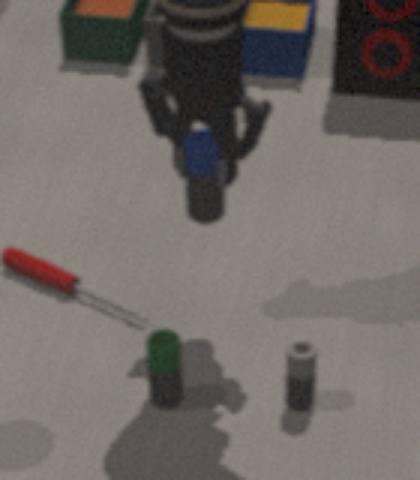

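Blue is held upright. Its underside is about 138 mm up, which clears the placed sockets.

Call:
carry_out:
  dp:
    - [-0.1, 0, 0.3]
    - [-0.25, 0, 0.6]
    - [-0.35, 0, 0.85]
    - [-0.35, 0, 0.9]
    - [-0.35, 0, 0.9]
    - [-0.35, 0, 0.9]
    - [-0.35, 0, 0.9]
    - [-0.35, 0, 0.9]
  yaw: [0, 0, 0, 0, 0, 0, 0, 0]
  hand: [0, 0, 0, 0, 0, 0, 0, 0]

```text
clock: 26.35
position: [0.5348, 0.0998, 0.1752]
orientation: [[0.956, -0.002, 0.294], [-0.294, -0.0, 0.956], [-0.002, -1.0, -0.001]]
contact_force: [1.5, -0.2, -4.4]
width: 0.453
```

Call:
carry_out:
  dp:
    - [-0.35, 0, 0.9]
    - [-0.35, 0, 0.85]
    - [-0.2, 0, 0.6]
    - [-0.1, 0, 0.4]
    - [-0.05, 0, 0.2]
    - [0, 0, 0]
    - [0, 0, 0]
  yaw: [0, 0, 0, 0, 0, 0, 0]
  hand: [0, 0, 0, 0, 0, 0, 0]

```text
clock: 27.05
position: [0.5292, 0.2531, 0.1759]
orientation: [[0.956, -0.001, 0.294], [-0.294, -0.001, 0.956], [-0.001, -1.0, -0.001]]
contact_force: [-0.1, 0.3, -4.3]
width: 0.455
```

```bash
python3 go.py p3 0.05
```

```text
t 27.05 p [0.5292 0.2531 0.1759] F [-0.1  0.3 -4.3] w 0.455 q [ 25.6  21.    1.6  70.7  -0.  132.7]
jaw ang -17.1 yaw units -0.01
tool units [0.   2.52 0.04] tilt [-0.001 -0.001 -1.   ]
```

Call:
carry_out:
  dp:
    - [0, 0.2, 0.03]
    - [0, 0.45, 0]
    - [0, 0.5, 0]
    - [0, 0.5, 0]
    - [0, 0.4, 0]
    - [0, 0.2, 0]
    - [0, 0.08, 0]
    - [0, 0, 0]
  yaw: [0, 0, 0, 0, 0, 0, 0, 0]
  hand: [0, 0, 0, 0, 0, 0, 0, 0]

```text
clock: 27.85
position: [0.5302, 0.2548, 0.0599]
orientation: [[0.956, -0.0, 0.295], [-0.295, -0.0, 0.956], [-0.0, -1.0, -0.0]]
contact_force: [-0.4, -0.1, -4.5]
width: 0.454
```

```bash
python3 go.py p3 0.05; python3 -c "
from h import *
d=snap('side','9')
cv2.imwrite('pics/c9.png',cv2.resize(d['img'][150:320,170:320,::-1],None,fx=3,fy=3))"
```

```text
t 27.85 p [0.5302 0.2548 0.0599] F [-0.4 -0.1 -4.5] w 0.454 q [ 25.7  25.7  -9.   55.3  -0.  132.8]
jaw ang -17.13 yaw units -0.01
tool units [-0.01  0.2  -0.01] tilt [-0. -0. -1.]
```

View pics/c9.png

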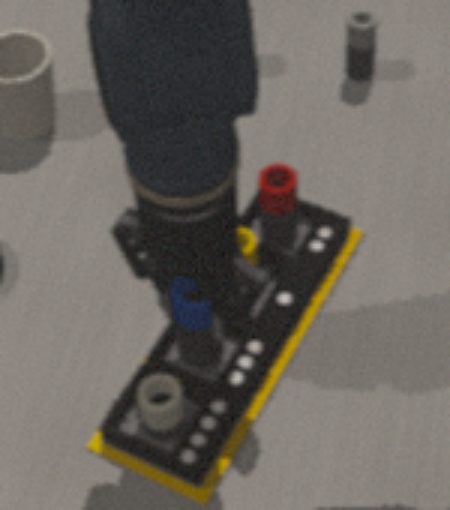

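Blue is over the three-dot pocket, clear of its neighbours. I lower it.

Call:
carry_out:
  dp:
    - [0, 0.05, 0]
    - [0, 0.05, 0]
    - [0, 0.03, 0]
    - [0, 0.03, 0]
    - [0, 0.01, 0]
    - [0, 0, 0]
    - [0, 0, 0]
  yaw: [0, 0, 0, 0, 0, 0, 0]
  hand: [0, 0, 0, 0, 0, 0, 0]

```text
clock: 28.6
position: [0.5301, 0.2553, 0.0515]
orientation: [[0.956, -0.0, 0.294], [-0.294, -0.0, 0.956], [-0.0, -1.0, -0.0]]
contact_force: [0.0, 0.1, -3.5]
width: 0.455
```

Call:
carry_out:
  dp:
    - [0, 0.02, 0]
    - [0, 0, 0]
    - [0, 0, 0]
  yaw: [0, 0, 0]
  hand: [0, 0, 0]

```text
clock: 28.9
position: [0.5301, 0.2553, 0.0505]
orientation: [[0.956, -0.0, 0.294], [-0.294, -0.0, 0.956], [-0.0, -1.0, -0.0]]
contact_force: [-0.4, -0.3, -4.7]
width: 0.461
```

Call:
carry_out:
  dp:
    - [0, 0.01, 0]
    - [0, 0, 0]
    - [0, 0, 0]
  yaw: [0, 0, 0]
  hand: [0, 0, 0]

```text
clock: 29.2
position: [0.5301, 0.2553, 0.05]
orientation: [[0.956, -0.0, 0.294], [-0.294, -0.0, 0.956], [-0.0, -1.0, -0.0]]
contact_force: [0.1, 0.1, -3.3]
width: 0.451
```

Call:
carry_out:
  dp:
    - [0, 0.01, 0]
    - [0, 0, 0]
    - [0, 0, 0]
  yaw: [0, 0, 0]
  hand: [0, 0, 0]

```text
clock: 29.5
position: [0.5302, 0.2553, 0.0499]
orientation: [[0.956, 0.0, 0.294], [-0.294, 0.0, 0.956], [0.0, -1.0, 0.0]]
contact_force: [-2.2, -0.7, 3.1]
width: 0.451
```

It has touched down at +3.1 N. I release it and back off.

Call:
carry_out:
  dp:
    - [0, 0, 0]
    - [0, 0, 0]
    - [0, 0, 0]
    - [0, 0, 0]
    - [0, 0, 0]
    - [0, 0, 0]
    - [0, 0, 0]
    - [0, 0, 0]
  yaw: [0, 0, 0, 0, 0, 0, 0, 0]
  hand: [47, 50, 55, 60, 65, 72, 78, 78]

```text
clock: 30.3
position: [0.5301, 0.2553, 0.0495]
orientation: [[0.956, -0.0, 0.294], [-0.294, -0.0, 0.956], [-0.0, -1.0, -0.0]]
contact_force: [0.1, 0.2, -0.3]
width: 0.785
```

Call:
carry_out:
  dp:
    - [0, -0.1, 0]
    - [0, -0.3, 0]
    - [0, -0.5, 0]
    - [0, -0.5, 0]
    - [0, -0.5, 0]
    - [0, -0.5, 0]
    - [0, -0.4, 0]
    - [0, -0.1, 0]
  yaw: [0, 0, 0, 0, 0, 0, 0, 0]
  hand: [78, 78, 78, 78, 78, 78, 78, 78]

```text
clock: 31.1
position: [0.5311, 0.2558, 0.1972]
orientation: [[0.956, 0.004, 0.294], [-0.294, 0.002, 0.956], [0.003, -1.0, 0.003]]
contact_force: [0.4, 1.5, -0.3]
width: 0.777
```

Call:
carry_out:
  dp:
    - [0, 0, -0.3]
    - [0, 0, -0.6]
    - [0, 0, -0.8]
    - [0, 0, -0.8]
    - [0, 0, -0.8]
    - [0, 0, -0.6]
    - [0, 0, -0.3]
    - [0, 0, 0]
  yaw: [0, 0, 0, 0, 0, 0, 0, 0]
  hand: [78, 78, 78, 78, 78, 78, 78, 78]

```text
clock: 31.9
position: [0.4672, 0.0528, 0.1939]
orientation: [[0.955, -0.001, 0.296], [-0.296, -0.0, 0.955], [-0.001, -1.0, -0.001]]
contact_force: [-0.5, 0.3, 0.7]
width: 0.786
```

```bash
python3 go.py p3 0.2; python3 -c "
from h import *
c=snap('top','10');d=snap('side','10')"
```

```text
t 31.9 p [0.4672 0.0528 0.1939] F [-0.5  0.3  0.7] w 0.786 q [  6.5   9.3 -12.   68.8  -0.  113.7]
jaw ang -17.24 yaw units -0.02
tool units [-0.   -0.12  4.23] tilt [-0.001 -0.    -1.   ]
```

View pics/side10.png

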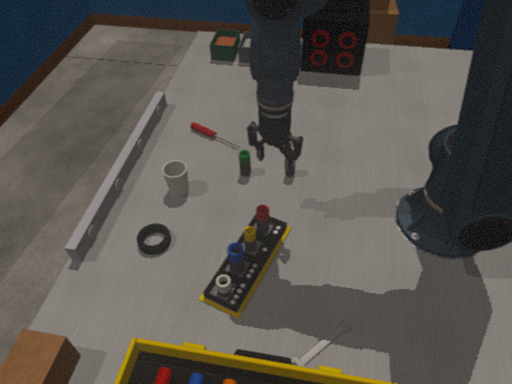

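View pics/top10.png

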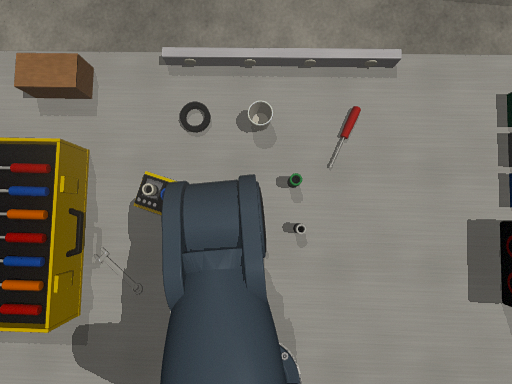

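The side picture shows blue (236,254), yellow (250,238) and red (262,220) upright in their pockets. The bystanders are where they were: green (295,180), plain (300,229), spare (149,188). The gripper is clear of everything, so I hand in.

```bash
python3 -c "
from station import manip
print(manip.finish_job())"
```

```text
the job is handed in; nothing more can be done
None
```

All three sockets are in the tray, placed in the order asked: yellow in the one-dot pocket, red in the two-dot, blue in the three-dot. I lowered each one until it touched the floor (3 to 5 N), released it and backed off before fetching the next. The job was handed in at about 32 s of the 67 s allowed.

- **Last checks:** The final side picture shows all three upright in their pockets. No bystander has visibly moved, and the gripper was clear of everything at hand-in. The final top picture could not confirm the placed sockets, because the arm hid most of the tray.
- **Disagreements:** Before moving, the two cameras agreed to about 2 mm on the tray dots, and to about 3 mm on blue, the only socket measurable the same way in both. No check failed.

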